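# Tip the lozenge across the tablet box

### The job

The big round lozenge lies in the back compartment of the open green tablet box. Pick the box up and tip it about 40 degrees, the end nearest the robot down, so that the lozenge rolls over the low divider into the front compartment; hold it tipped for about a second, then set it back level in the middle of its cork mat, square with the mat, and let go. Leave the white cup beside it where it stands and never turn the box right over.

Things in the scene. Friction and masses are not known exactly. Their poses are not given: they have to be found in the camera images.
- tablet_box_center (a point): Centre, half-way up, of the only open green plastic box: 104 mm long (x, pointing away from the robot to the back end), 52 wide (y), 44 high (z up), walls and floor 3 mm, about 100 g, loose on the mat. A divider 2 mm high crosses the floor at mid-length; front compartment at x below 0. Thumb tab 10 mm long at the front end's top. Grasp from above across the 52 mm.
- lozenge_center (a point): Centre of the white ball-shaped lozenge, 22 mm in diameter, 12 g, that lies loose in the tablet box, at the start in the back compartment; it rolls freely.
- mat_top (a point): Centre of the upper face of the cork mat fixed to the table: 150 mm (x, the same way as the box's length) by 100 mm (y) and 3 mm thick, its upper face 3 mm above the table.
- cup: White ceramic cup without a handle, standing upright to the left or right of the mat, 145 to 175 mm from the mat's centre: rim 76 mm across, 85 mm high, origin at the centre of its underside. Not to be moved.
Not all that is in view belongs to the job. Leave any orange or pink look-alike of the part that bears tablet_box_center alone.

How it is judged:
By the outcome, as a careful person would: the job done as asked, in the order asked, and still so for the second after the job is handed in, with the robot touching nothing.
It also fails if it takes over 42 s, if anything falls off the work surface, if the arm or the gripper's body presses on something with over 40 N, if the wrist force passes 120 N, or if a joint passes its speed limit or range.

### The arm

A 7-joint arm with a two-finger parallel gripper is mounted at the origin on the work surface. World frame = base frame: x ahead of the robot, y to its left, z up, the work surface at z = 0. Lengths are in m, angles in rad, forces in N, time in s.
With the tool pointing down it reaches from about 0.425 to 0.825 m from the base axis. Payload 3.6 kg.
Tool frame: the origin (TCP) lies where the fingers leave the gripper's body, on its centre line; the fingertips stand 73 mm ahead of it and the grasp point (between the pads) lies 54 mm ahead of it; x points along the fingers, y is the direction in which the jaws open and shut, and the axes are right-handed (so a half turn about x gives the same grasp; the last joint's range is limited). The gripper opens to 85 mm and grips with 20 to 120 N. Pads are 22 mm wide; open, the fingers measure 114 mm over their backs; the gripper's body (76 mm by 85 mm) begins 54 mm behind the grasp point. The pads swing forward as they close: fully open they stand 13 mm farther back than shut.
Start: joints at [-1.333, 0.615, -0.013, 1.423, 0.008, 1.103, -0.04], TCP at [0.169, 0.627, 0.304] pointing down, gripper open.
Joint ranges: [-3.12, 3.12], [-0.3, 2.06], [-1.34, 1.32], [0.26, 2.42], [-1.36, 4.5], [0.01, 1.98], [-2.84, 2.84]. Speed limits (rad/s): [2.79, 2.79, 3.14, 3.14, 3.14, 3.14, 3.14].

### API

Orientations are given as a unit quaternion [x, y, z, w].
In Python, from station import arm, snapshot, camera_info, ticket gives the robot as it stands. Calls block until the motion is done:
- arm.movep(position, orientation): joint-space move of the TCP to a pose.
- arm.line_to(position, velocity=0.15, ori=None): straight line of the TCP; ori=None keeps the orientation; velocity is the mean speed in m/s.
- arm.move_j(angles): joint-space move.
- arm.move_gripper(opening, effort=None): opening from 0.0 (shut) to 1.0 (fully open); effort is the grip in N (None keeps the last); returns when the fingers have stopped.
- arm.pause(seconds).
- arm.ik(position, orientation): joint angles nearest the present ones, or None.
- snapshot(name): name is "scene" or "side" or "wrist"; returns the picture (384x512x3 uint8, blue, green, red); there is no depth.
- camera_info(name): a dict with "fx", "fy", "cx", "cy" (pixels), "R" (3x3) and "t" (3): a world point X has camera coordinates R X + t; the wrist camera has in their place "T_tool_cam" (4x4, takes a point from camera to tool coordinates, whose origin is the TCP and whose axes are the tool frame's). Camera axes: x right, y down, z forward; pixel columns grow to the right and rows downward; lengths in m; the calibration is good to about 2 mm. The wrist camera is an equidistant fisheye: a pixel r from the principal point sees the ray r / f radians off the axis. A picture is of the moment at which its call begins: read the wrist's pose just before it. camera_info takes no time and is no camera call.
A pose or a line that the arm cannot do raises arm.MotionError and nothing moves.
- ticket.finish_job(): hands the job in, once; it reports no verdict.
Readings, each from a call of its own:
- arm.read_time(): time.
- arm.read_joint_positions(): joint angles.
- arm.read_dq(): joint speeds.
- arm.read_effort(): joint torques, N m.
- arm.read_tool_pos(): TCP position.
- arm.read_eef_rot(): TCP orientation.
- arm.read_ft_force(): force on the tool from outside, world axes, zero at the start.
- arm.read_wrist_torque(): the same for the moment, N m.
- arm.read_opening(): opening from 0.0 (shut) to 1.0 (fully open).
Only numpy, scipy, OpenCV 4.12 (cv2) and the standard library are available. Lean on these libraries where they do the work, as an engineer would, in place of code of your own. Each camera call takes 0.05 s, during which the arm holds its last target.

## Working session

There is one attempt and no reset: what is moved stays moved. The work goes in short steps, each a Python script; the robot and the scene stay as the last script left them, time stands still between calls to the robot, and variables do not carry over. Pictures are saved under pics/ and viewed, and the job is handed in when it is done.

```bash
ls; mkdir -p pics; python3 - <<'E'
from station import arm, snapshot, camera_info
import cv2
for n in ["scene","side","wrist"]:
    if n=="wrist": print(arm.read_tool_pos(),arm.read_eef_rot())
    im=snapshot(n); cv2.imwrite(f"pics/{n}0.png",im); print(n,camera_info(n))
print(arm.read_time())
E
```

```text
pics
scene {'fx': 420.98289398270884, 'fy': 420.98289398270884, 'cx': 252.1420199174867, 'cy': 186.9058663276745, 'R': array([[-0.91239801,  0.40908598,  0.01336177],
       [ 0.3259406 ,  0.74592724, -0.58082294],
       [-0.24757343, -0.52558655, -0.81392025]]), 't': array([ 0.44374321, -0.14925472,  0.94274679])}
side {'fx': 356.71967172806586, 'fy': 356.71967172806586, 'cx': 258.5601081171027, 'cy': 187.20169230854253, 'R': array([[ 0.7856512 , -0.61866658, -0.00196497],
       [-0.40330617, -0.5097491 , -0.7599342 ],
       [ 0.46914425,  0.5978357 , -0.64999704]]), 't': array([-0.35367717,  0.25048172,  0.46373681])}
[0.16932021 0.62700804 0.3028453 ] [ 0.09212669  0.70107503 -0.09378697  0.70086409]
wrist {'fx': 297.3186396354542, 'fy': 297.3186396354542, 'cx': 254.52801970292555, 'cy': 192.49370393298094, 'T_tool_cam': array([[-7.24109703e-05, -2.86248714e-01,  9.58155347e-01,
        -7.02336613e-02],
       [ 9.99999908e-01, -4.26265145e-04, -5.17733230e-05,
        -7.23401287e-04],
       [ 4.23248275e-04,  9.58155255e-01,  2.86248719e-01,
        -7.27906076e-02],
       [ 0.00000000e+00,  0.00000000e+00,  0.00000000e+00,
         1.00000000e+00]])}
0.15
```

View pics/scene0.png

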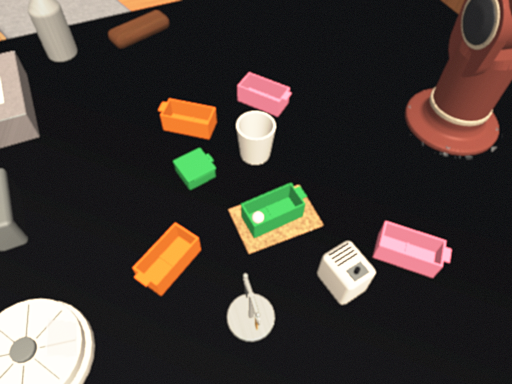

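View pics/side0.png

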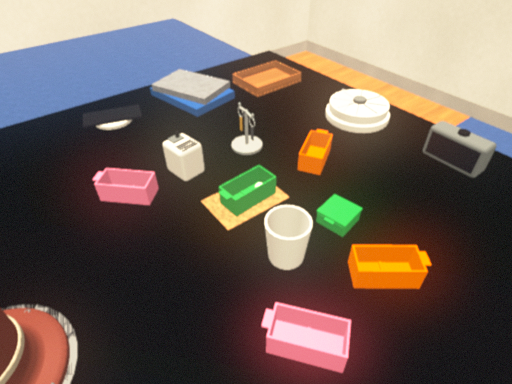

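View pics/wrist0.png

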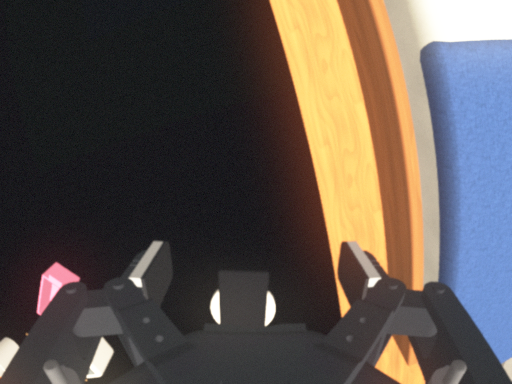

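The scene camera shows the green open box on its mat at about (273,210), with its tab at (301,192), the lozenge at (258,217) and the cup at (256,137). The side camera has the box at (248,190), the lozenge at (259,185) and the cup at (288,237). The green closed block and the pink and orange boxes aren't part of the job. Next I measure positions.

```bash
cat > h.py <<'E'
import numpy as np, cv2
from station import arm, snapshot, camera_info
def cast(n,uv,z):
    c=camera_info(n);uv=np.asarray(uv,float).reshape(-1,2)
    d=np.c_[(uv[:,0]-c['cx'])/c['fx'],(uv[:,1]-c['cy'])/c['fy'],np.ones(len(uv))]@c['R']
    C=-c['R'].T@c['t']; s=(z-C[2])/d[:,2]
    return (C+d*s[:,None])
def biggest(m,near=None):
    cs,_=cv2.findContours(m.astype(np.uint8),cv2.RETR_EXTERNAL,cv2.CHAIN_APPROX_NONE)
    if near is not None:
        cs=[c for c in cs if cv2.contourArea(c)>60]
        return max(cs,key=lambda c:cv2.pointPolygonTest(c,near,True))
    return max(cs,key=cv2.contourArea)
def green(im):
    h=cv2.cvtColor(im,cv2.COLOR_BGR2HSV); return cv2.inRange(h,(45,100,40),(80,255,255))
def cork(im):
    h=cv2.cvtColor(im,cv2.COLOR_BGR2HSV); return cv2.inRange(h,(9,40,90),(28,190,255))
def rect(p):
    r=cv2.minAreaRect((np.asarray(p)[:,:2]*1000).astype(np.float32)); b=cv2.boxPoints(r)
    e=[b[1]-b[0],b[2]-b[1]]; e=max(e,key=np.linalg.norm)
    return np.array(r[0]),np.array(sorted(r[1])),np.degrees(np.arctan2(e[1],e[0]))
E
python3 - <<'E'
from h import *
P={'scene':(273,210),'side':(248,190)}
mp=[];bh=[]
for n in P:
    im=cv2.imread(f'pics/{n}0.png'); c=camera_info(n); print(n,'cam',-c['R'].T@c['t'])
    g=biggest(green(im),P[n]); u,v,w,h=cv2.boundingRect(g)
    k=cork(im); roi=np.zeros_like(k); roi[v-25:v+h+35,u-35:u+w+35]=255; k&=roi; k=cv2.morphologyEx(k,cv2.MORPH_OPEN,np.ones((2,2)))
    cs,_=cv2.findContours(k,cv2.RETR_EXTERNAL,cv2.CHAIN_APPROX_NONE)
    pts=np.vstack([q for q in cs if cv2.contourArea(q)>30]).reshape(-1,2)
    m=cast(n,pts,.003); mp.append(m); print('mat',rect(m))
    hb=cv2.convexHull((cast(n,g.reshape(-1,2),.047)[:,:2]*1000).astype(np.float32)); bh.append(hb); print('boxhull',rect(hb.reshape(-1,2)/1000))
    o=im.copy(); cv2.drawContours(o,[g],-1,(0,0,255),1); cv2.drawContours(o,cs,-1,(255,0,255),1)
    cv2.imwrite(f'pics/{n}_m.png',cv2.resize(o[v-90:v+h+60,u-80:u+w+80],None,fx=2.5,fy=2.5))
print('mat both',rect(np.vstack(mp)))
a,I=cv2.intersectConvexConvex(bh[0],bh[1]); I=I.reshape(-1,2); print('box',rect(I/1000)); print(np.round(I,1).tolist())
# cup: rim contour, white
for n,q in (('scene',(256,120)),('side',(288,225))):
    im=cv2.imread(f'pics/{n}0.png'); h=cv2.cvtColor(im,cv2.COLOR_BGR2HSV)
    w=biggest(cv2.inRange(h,(0,0,90),(180,80,255)),(256,140) if n=='scene' else (288,240))
    cc=cv2.convexHull((cast(n,w.reshape(-1,2),.085)[:,:2]*1000).astype(np.float32))
    bh.append(cc)
a,I=cv2.intersectConvexConvex(bh[2],bh[3]); print('cup',cv2.minEnclosingCircle(I))
E
```

```text
scene cam [0.68691765 0.42529907 0.67470094]
mat (array([476.47329712,  78.14576721]), array([164.72932434, 285.86520386]), np.float32(-64.8957))
boxhull (array([474.95080566,  76.26163483]), array([ 74.85108185, 126.99984741]), np.float32(3.3220558))
side cam [ 0.16132826 -0.36836383  0.49108221]
mat (array([469.3387146, 110.8283844]), array([155.47595215, 430.50158691]), np.float32(-89.30089))
boxhull (array([466.89343262,  52.70352936]), array([ 88.56719208, 131.4229126 ]), np.float32(3.6308968))
mat both (array([468.12167358, 110.28271484]), array([160.1622467 , 429.48681641]), np.float32(-87.02567))
box (array([471.79199219,  67.9683075 ]), array([ 58.75749207, 119.73223877]), np.float32(3.400719))
[[425.5, 92.4000015258789], [417.1000061035156, 82.5], [414.79998779296875, 79.0], [411.8999938964844, 72.4000015258789], [411.8999938964844, 71.5999984741211], [412.0, 64.19999694824219], [413.29998779296875, 58.79999923706055], [413.8999938964844, 56.099998474121094], [423.79998779296875, 39.29999923706055], [425.5, 38.599998474121094], [428.8999938964844, 37.099998474121094], [430.6000061035156, 36.400001525878906], [456.0, 37.70000076293945], [509.5, 40.79999923706055], [523.5999755859375, 41.70000076293945], [527.4000244140625, 42.20000076293945], [530.2000122070312, 45.5], [531.7000122070312, 56.599998474121094], [531.7000122070312, 69.0999984741211], [530.5999755859375, 87.19999694824219], [530.0, 96.4000015258789], [528.2999877929688, 97.5999984741211], [525.0999755859375, 100.19999694824219], [519.7000122070312, 100.0999984741211], [514.4000244140625, 99.9000015258789], [474.70001220703125, 97.5999984741211], [446.70001220703125, 95.5999984741211], [429.20001220703125, 93.9000015258789], [426.0, 92.5999984741211]]
cup ((441.0260925292969, -87.49835205078125), 40.5105094909668)
```

View pics/scene_m.png

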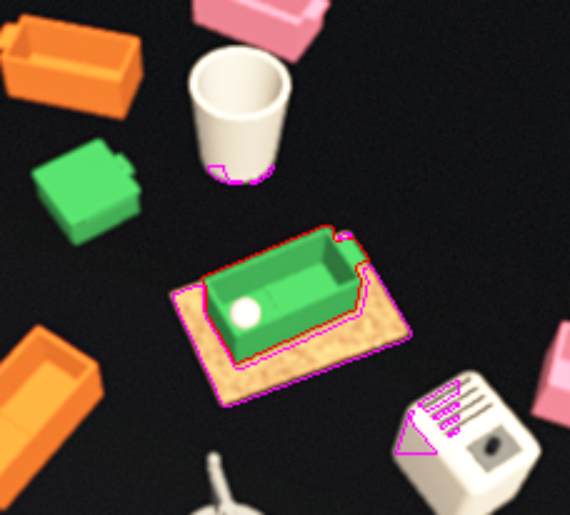

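View pics/side_m.png

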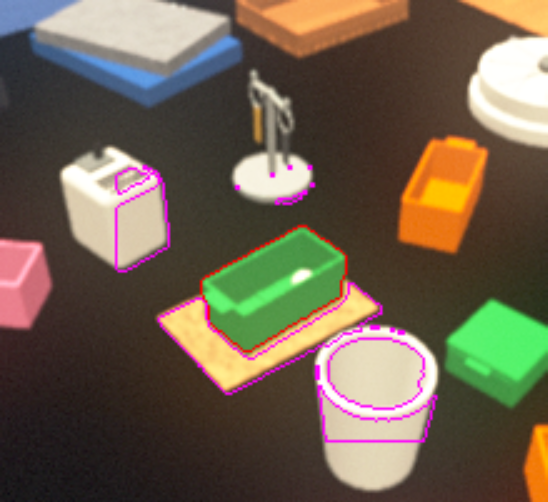

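```bash
python3 - <<'E'
from h import *
mp=[]
for n in ('scene','side'):
    im=cv2.imread(f'pics/{n}0.png'); k=cork(im)
    k=cv2.morphologyEx(k,cv2.MORPH_OPEN,np.ones((2,2)))
    h=cv2.cvtColor(im,cv2.COLOR_BGR2HSV); 
    q=biggest(k,(285,235) if n=='scene' else (232,213)).reshape(-1,2)
    m=cast(n,q,.003); print(n,rect(m)); 
    print([np.round(1000*m[np.argmax(m[:,:2]@np.array(d)),:2],1).tolist() for d in ((1,1),(1,-1),(-1,1),(-1,-1))]); mp.append(m)
print(rect(np.vstack(mp)))
# lozenge height 0.003+0.003+0.011
for n,p in (('scene',(258,217)),('side',(259,185))): print(cast(n,[p],.017))
for n in ('scene',): 
  for p in ((301,192),): print(cast(n,[p],.045))
E
```

```text
scene (array([470.7875061 ,  73.96074677]), array([104.00428772, 153.86973572]), np.float32(-1.3610833))
[[547.0, 121.7], [543.6, 20.8], [397.4, 125.4], [394.6, 58.7]]
side (array([470.08352661,  63.94581223]), array([107.47746277, 160.40081787]), np.float32(-4.3432775))
[[547.8, 54.4], [540.8, 12.1], [396.2, 118.9], [392.7, 18.0]]
(array([470.27362061,  66.85765076]), array([118.230896  , 156.24569702]), np.float32(-1.3610855))
[[0.50468534 0.06650031 0.017     ]]
[[0.50852985 0.07259251 0.017     ]]
[[0.41831462 0.06481227 0.045     ]]
```

Mat and box agree on yaw to a few degrees, but the two views differ by about 6 mm in y. I'll hover above and use the wrist camera to refine it, and check IK for the tip at the same time.

```bash
cat >> h.py <<'E'
from scipy.spatial.transform import Rotation as Ro
def ori(yaw,tip=0.,flip=False):
    # columns: tool x (fingers), y, z in world ; yaw,tip in deg ; tip>0 = box front end down
    s=-1. if flip else 1.
    B=np.array([[0,0,s],[0,s,0],[-1.,0,0]])   # x->-z, y->s*y, z->s*x
    return (Ro.from_euler('z',yaw,degrees=True)*Ro.from_euler('y',-tip,degrees=True)*Ro.from_matrix(B)).as_quat()
def wcast(pos,q,uv,z):
    c=camera_info('wrist');uv=np.asarray(uv,float).reshape(-1,2)-[c['cx'],c['cy']]
    r=np.linalg.norm(uv,axis=1);th=r/c['fx'];k=np.where(r>1e-9,np.sin(th)/np.maximum(r,1e-9),0)
    d=np.c_[uv*k[:,None],np.cos(th)]
    R=Ro.from_quat(q).as_matrix();T=c['T_tool_cam']
    C=R@T[:3,3]+pos; d=d@(R@T[:3,:3]).T
    return C+d*((z-C[2])/d[:,2])[:,None]
E
python3 - <<'E'
from h import *
print(Ro.from_quat(arm.read_eef_rot()).as_matrix().round(2))
for f in (False,True):
  print(f)
  for nm,p,q in [('hover',[.475,.069,.30],ori(3,0,f)),('hov',[.475,.069,.20],ori(3,0,f)),('grasp',[.475,.069,.082],ori(3,0,f)),
    ('tip20',[.49,.069,.25],ori(3,20,f)),('tip40',[.46,.069,.25],ori(3,40,f)),('tip40b',[.52,.069,.2],ori(3,40,f)),('tip45',[.52,.069,.2],ori(3,45,f))]:
    j=arm.ik(p,q); print(nm,None if j is None else np.round(j,2))
E
```

```text
[[-0.    0.26  0.97]
 [-0.    0.97 -0.26]
 [-1.   -0.    0.  ]]
False
hover [-0.27  0.36  0.11  1.91 -0.05  0.88  1.49]
hov [-0.18  0.5  -0.02  2.02  0.02  0.61  1.42]
grasp [-0.14  0.72 -0.08  2.1   0.16  0.32  1.27]
tip20 [-0.28  0.36  0.09  2.15  0.07  0.28  1.36]
tip40 None
tip40b [ 0.5   0.79 -1.15  2.32  2.04  0.92 -0.46]
tip45 [ 0.49  0.82 -1.15  2.37  2.18  1.02 -0.57]
True
hover [-0.75  0.46  0.82  1.92 -0.41  0.94 -1.25]
hov [-0.62  0.58  0.64  2.04 -0.54  0.7  -1.15]
grasp [-0.46  0.76  0.41  2.11 -0.76  0.42 -0.96]
tip20 [-0.51  0.38  0.4   2.16 -0.39  0.3  -1.32]
tip40 None
tip40b [ 0.18  0.57 -0.58  2.33  2.34  0.57  2.28]
tip45 [ 0.29  0.65 -0.77  2.38  2.37  0.78  2.29]
```

```bash
python3 - <<'E'
from h import *
t0=arm.read_time()
arm.movep([.52,.069,.30],ori(1.5))
p,q=arm.read_tool_pos(),arm.read_eef_rot(); im=snapshot('wrist'); cv2.imwrite('pics/w1.png',im)
np.savez('w1.npz',p=p,q=q); print(p,q,ori(1.5),arm.read_time()-t0, arm.read_joint_positions())
best=[]
for x in np.arange(.46,.7,.02):
  for z in (.14,.18,.22,.26,.3):
    js=[arm.ik([x,.069,z],ori(1.5,a)) for a in (0,20,40)]
    if all(j is not None for j in js) and max(abs(np.diff(js,axis=0)).ravel())<.6: print(round(x,2),z,np.round(js[2],2))
E
```

```text
[0.52000579 0.0702257  0.29998811] [-0.0097528   0.70700345  0.0102325   0.70706881] [-0.00925574  0.7070462   0.00925574  0.7070462 ] 2.4 [-0.24450029  0.42560031  0.0995874   1.7928271  -0.05210577  0.92559172
  1.47662376]
0.62 0.3 [-0.34  0.43  0.22  1.99  0.05  0.03  1.38]
0.64 0.3 [-0.32  0.46  0.2   1.94  0.04  0.06  1.39]
0.66 0.3 [-0.3   0.48  0.19  1.89  0.03  0.08  1.41]
0.68 0.3 [-0.28  0.51  0.17  1.84  0.02  0.11  1.42]
```

View pics/w1.png

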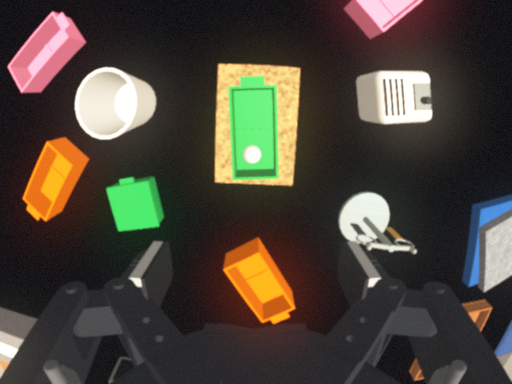

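The wrist view shows the whole mat (about u 215–300, v 64–186). The box is off-centre toward lower-left with its tab at (252,82), and the lozenge at (253,155) is in the back compartment.

```bash
cat >> h.py <<'E'
def measure(im,p,q,near=(253,125)):
    g=green(im); k=cork(im)|g; k=cv2.morphologyEx(k,cv2.MORPH_CLOSE,np.ones((5,5)))
    m=wcast(p,q,biggest(k,near).reshape(-1,2),.003); 
    gm=cv2.morphologyEx(g,cv2.MORPH_CLOSE,np.ones((3,3)))
    b=wcast(p,q,biggest(gm,near).reshape(-1,2),.047)
    return rect(m),rect(b)
E
python3 - <<'E'
from h import *
d=np.load('w1.npz');p,q=d['p'],d['q'];im=cv2.imread('pics/w1.png')
for r in measure(im,p,q): print(r)
h=cv2.cvtColor(im,cv2.COLOR_BGR2HSV)
w=biggest(cv2.inRange(h,(0,0,150),(180,70,255)),(253,155)); (c,r)=cv2.minEnclosingCircle(w); print(c,r,wcast(p,q,[c],.017))
g=biggest(cv2.morphologyEx(green(im),cv2.MORPH_CLOSE,np.ones((3,3))),(253,125)); k=biggest(cv2.morphologyEx(cork(im)|green(im),cv2.MORPH_CLOSE,np.ones((5,5))),(253,125))
o=im.copy(); cv2.drawContours(o,[g],-1,(0,0,255),1); cv2.drawContours(o,[k],-1,(255,0,255),1); cv2.imwrite('pics/w1m.png',cv2.resize(o[40:210,190:330],None,fx=3,fy=3))
# body widths along box x axis using top-plane points
b=wcast(p,q,g.reshape(-1,2),.047)*1000
for x in range(405,540,10):
    s=b[abs(b[:,0]-x)<3]; print(x,s[:,1].min().round(1),s[:,1].max().round(1))
w=biggest(cv2.inRange(h,(0,0,110),(180,80,255)),(100,105)); print('cup rim', rect(wcast(p,q,w.reshape(-1,2),.085)))
E
```

```text
(array([469.86508179,  70.22731018]), array([103.05397034, 152.53001404]), np.float32(-0.99003726))
(array([471.0401001 ,  67.11276245]), array([ 51.15047836, 113.5138855 ]), np.float32(3.1704962))
(251.75149536132812, 154.0149688720703) 9.071456909179688 [[0.50448106 0.06594733 0.017     ]]Traceback (most recent call last):
  File "<stdin>", line 11, in <module>
    return umr_minimum(a, axis, None, out, keepdims, initial, where)
ValueError: zero-size array to reduction operation minimum which has no identity
```

View pics/w1m.png

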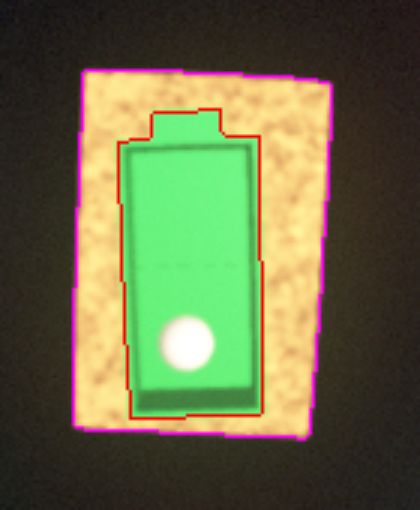

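```bash
python3 - <<'E'
from h import *
d=np.load('w1.npz');p,q=d['p'],d['q'];im=cv2.imread('pics/w1.png')
k=biggest(cv2.morphologyEx(cork(im)|green(im),cv2.MORPH_CLOSE,np.ones((5,5))),(253,125))
def sides(pts,L,W,c,yaw):
    a=np.radians(yaw);R=np.array([[np.cos(a),np.sin(a)],[-np.sin(a),np.cos(a)]])
    l=(pts[:,:2]*1000-c)@R.T; out={}
    for nm,ax,s,h,o in (('x+',0,1,L/2,W/2),('x-',0,-1,L/2,W/2),('y+',1,1,W/2,L/2),('y-',1,-1,W/2,L/2)):
        m=(abs(s*l[:,ax]-h)<6)&(abs(l[:,1-ax])<.8*o); t=l[m]
        f=np.polyfit(t[:,1-ax],t[:,ax],1); ang=np.degrees(np.arctan(f[0]))*(1 if ax==1 else -1)
        out[nm]=(f[1].round(1),(yaw+ang).round(2),int(m.sum()))
    return out
print('mat',sides(wcast(p,q,k.reshape(-1,2),.003),150,100,[469.9,70.2],-1))
g=biggest(cv2.morphologyEx(green(im),cv2.MORPH_CLOSE,np.ones((3,3))),(253,125))
print('box',sides(wcast(p,q,g.reshape(-1,2),.047),104,52,[476.,67.4],3.2))
for x in np.arange(.48,.8,.04):
  for z in (.26,.3,.34,.38,.42,.46):
    j=arm.ik([x,.069,z],ori(-1,42)); j2=arm.ik([x,.069,z],ori(-1,0))
    if j is not None and j2 is not None and abs(j-np.array(j2)).max()<1.2: print(round(x,2),z,np.round(j,2),abs(np.array(j)-j2).max().round(2))
for t in ([.476,.0674,.082],[.47,.07,.082],[.476,.0674,.2]): print(np.round(arm.ik(t,ori(3.2)),2))
E
```

```text
mat {'x+': (np.float64(75.6), np.float64(-0.93), 62), 'x-': (np.float64(-75.6), np.float64(-0.94), 66), 'y+': (np.float64(50.8), np.float64(-1.01), 96), 'y-': (np.float64(-50.7), np.float64(-1.36), 95)}
box {'x+': (np.float64(51.2), np.float64(3.89), 37), 'x-': (np.float64(-53.1), np.float64(2.8), 25), 'y+': (np.float64(25.1), np.float64(3.36), 75), 'y-': (np.float64(-25.0), np.float64(3.45), 75)}
0.48 0.38 [-0.48  0.1   0.22  2.21  0.95  0.21  0.41] 1.0
0.48 0.42 [-0.3   0.05  0.02  2.13  0.67  0.32  0.7 ] 0.88
0.48 0.46 [-0.28  0.   -0.    2.05  0.5   0.43  0.88] 0.88
0.52 0.38 [-0.6   0.17  0.41  2.13  0.6   0.16  0.77] 0.97
0.52 0.42 [-0.44  0.11  0.21  2.06  0.53  0.3   0.86] 0.93
0.52 0.46 [-0.37  0.07  0.13  1.98  0.43  0.41  0.97] 0.92
0.56 0.34 [-0.58  0.3   0.45  2.11  0.27  0.04  1.1 ] 1.03
0.56 0.38 [-0.53  0.24  0.38  2.05  0.35  0.16  1.03] 1.0
0.56 0.42 [-0.46  0.18  0.27  1.98  0.36  0.29  1.04] 0.98
0.56 0.46 [-0.4   0.14  0.2   1.9   0.32  0.4   1.09] 0.96
0.6 0.34 [-0.47  0.35  0.36  2.01  0.17  0.07  1.21] 1.05
0.6 0.38 [-0.45  0.3   0.32  1.96  0.22  0.19  1.17] 
[... 958 characters left out ...]
  0.41  0.19  1.52  0.06  0.5   1.37] 1.11
0.76 0.26 [-0.27  0.67  0.2   1.67 -0.    0.08  1.39] 1.14
0.76 0.3 [-0.27  0.62  0.2   1.63  0.01  0.17  1.38] 1.14
0.76 0.34 [-0.27  0.58  0.19  1.59  0.03  0.26  1.38] 1.14
0.76 0.38 [-0.27  0.54  0.19  1.53  0.03  0.35  1.38] 1.14
0.76 0.42 [-0.26  0.51  0.18  1.47  0.04  0.44  1.39] 1.15
0.76 0.46 [-0.26  0.48  0.18  1.4   0.04  0.54  1.39] 1.18
0.8 0.26 [-0.25  0.72  0.18  1.55 -0.01  0.15  1.41] 1.17
0.8 0.3 [-0.25  0.68  0.18  1.51 -0.    0.23  1.4 ] 1.18
0.8 0.34 [-0.24  0.64  0.18  1.47  0.01  0.32  1.4 ] 1.19
[-0.21  0.72  0.04  2.1  -0.09  0.32  1.53]
[-0.22  0.72  0.04  2.12 -0.09  0.31  1.52]
[-0.24  0.5   0.08  2.02 -0.06  0.61  1.51]
```

```bash
python3 - <<'E'
from h import *
arm.movep([.475,.0673,.17],ori(3.3))
p=arm.read_tool_pos(); print(p,Ro.from_quat(arm.read_eef_rot()).as_matrix().round(4).tolist(),arm.read_time())
arm.line_to([.475,.0673,.082],velocity=.08)
print(arm.read_tool_pos(),arm.read_ft_force())
cv2.imwrite('pics/s2.png',snapshot('side'))
cv2.imwrite('pics/c2.png',snapshot('scene'))
print(arm.read_time())
E
python3 -c "
import cv2,numpy as np
a=cv2.imread('pics/s2.png')[110:270,150:350];b=cv2.imread('pics/c2.png')[120:280,170:370]
cv2.imwrite('pics/b2.png',cv2.resize(np.hstack([a,b]),None,fx=2,fy=2))"
```

```text
[0.47640232 0.06779736 0.17063304] [[0.0025, -0.0581, 0.9983], [0.0004, 0.9983, 0.0581], [-1.0, 0.0003, 0.0025]] 3.1583
[0.47529183 0.06734836 0.08241205] [0.15841826 0.17542604 0.08253183]
4.5083
```

View pics/b2.png

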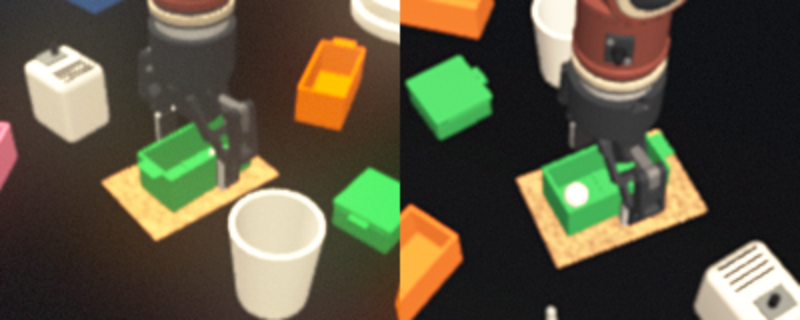

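The fingers straddle the box at mid-length with the cup clear. Next: close and lift a little, then check.

```bash
python3 - <<'E'
from h import *
o=arm.move_gripper(0.0,effort=40)
print('open',arm.read_opening(),arm.read_tool_pos(),arm.read_ft_force())
g=arm.read_tool_pos(); np.save('g.npy',g)
arm.line_to([.475,.0673,.17],velocity=.08)
print(arm.read_opening(),arm.read_ft_force(),arm.read_tool_pos())
cv2.imwrite('pics/s3.png',snapshot('side'));cv2.imwrite('pics/c3.png',snapshot('scene'))
print(arm.read_time())
a=cv2.imread('pics/s3.png')[70:270,150:350];b=cv2.imread('pics/c3.png')[80:280,170:370]
cv2.imwrite('pics/b3.png',cv2.resize(np.hstack([a,b]),None,fx=2,fy=2))
E
```

```text
open 0.603311530988824 [0.47514043 0.06737769 0.08237218] [0.22115612 0.60743947 4.01203867]
0.6029225528782148 [-0.24164474  0.16910161 -0.34052639] [0.4746789  0.06727155 0.16954686]
6.2667
```

View pics/b3.png

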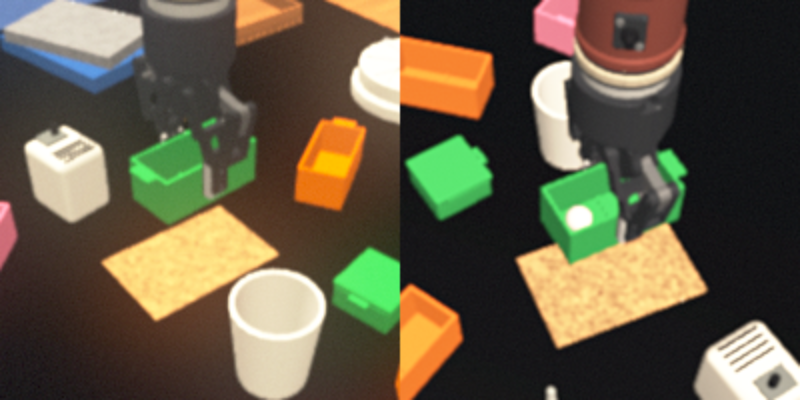

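The box is lifted level with the lozenge still in the back compartment. Now carry it out to where the wrist has range, and tip.

```bash
python3 - <<'E'
from h import *
for n,near in (('scene',(275,225)),('side',(245,200))):
    im=cv2.imread(f'pics/{n}3.png'); q=biggest(cork(im),near).reshape(-1,2); print(n,rect(cast(n,q,.003)))
arm.movep([.66,.07,.36],ori(0,0)); print(arm.read_time(),arm.read_tool_pos())
arm.line_to([.62,.07,.38],velocity=.025,ori=ori(0,41))
R=Ro.from_quat(arm.read_eef_rot()).as_matrix(); print('tip',np.degrees(np.arctan2(R[0,0],-R[2,0])),arm.read_time())
cv2.imwrite('pics/s4.png',snapshot('side'));cv2.imwrite('pics/c4.png',snapshot('scene'))
arm.pause(0.9)
cv2.imwrite('pics/s5.png',snapshot('side'));cv2.imwrite('pics/c5.png',snapshot('scene'))
print(arm.read_opening(),arm.read_time())
a=cv2.imread('pics/s5.png');b=cv2.imread('pics/c5.png')
cv2.imwrite('pics/b5.png',cv2.resize(np.hstack([a[0:260,130:390],b[60:320,150:410]]),None,fx=1.5,fy=1.5))
E
```

```text
[ WARN:0@0.581] global loadsave.cpp:275 findDecoder imread_('pics/scene3.png'): can't open/read file: check file path/integrity
Traceback (most recent call last):
  File "h.py", line 17, in cork
    h=cv2.cvtColor(im,cv2.COLOR_BGR2HSV); return cv2.inRange(h,(9,40,90),(28,190,255))
cv2.error: OpenCV(4.12.0) /io/opencv/modules/imgproc/src/color.cpp:199: error: (-215:Assertion failed) !_src.empty() in function 'cvtColor'
```

```bash
python3 - <<'E'
from h import *
for n,f,near in (('scene','c3',(275,225)),('side','s3',(245,200))):
    im=cv2.imread(f'pics/{f}.png'); q=biggest(cork(im),near).reshape(-1,2); print(n,rect(cast(n,q,.003)))
arm.movep([.66,.07,.36],ori(0,0)); print(arm.read_time(),arm.read_tool_pos())
arm.line_to([.62,.07,.38],velocity=.025,ori=ori(0,41))
R=Ro.from_quat(arm.read_eef_rot()).as_matrix(); print('tip',np.degrees(np.arctan2(R[0,0],-R[2,0])),arm.read_time())
cv2.imwrite('pics/s4.png',snapshot('side'));cv2.imwrite('pics/c4.png',snapshot('scene'))
arm.pause(0.9)
cv2.imwrite('pics/s5.png',snapshot('side'));cv2.imwrite('pics/c5.png',snapshot('scene'))
print(arm.read_opening(),arm.read_time())
a=cv2.imread('pics/s5.png');b=cv2.imread('pics/c5.png')
cv2.imwrite('pics/b5.png',cv2.resize(np.hstack([a[0:260,130:390],b[60:320,150:410]]),None,fx=1.5,fy=1.5))
E
```

```text
scene (array([471.46200562,  70.95085144]), array([105.27993774, 153.90103149]), np.float32(-1.0566344))
side (array([474.0579834 ,   2.67456818]), array([166.3157959, 247.5705719]), np.float32(89.24002))
7.3 [0.6588634  0.07010388 0.35809101]
tip 41.00527454879357 9.2417
0.6063505229061806 10.3417
```

View pics/b5.png

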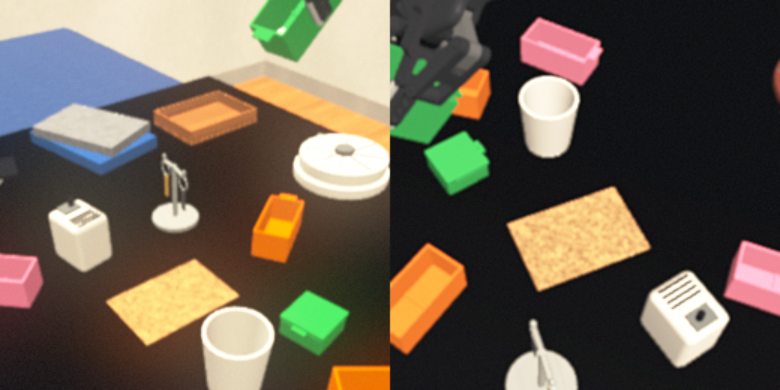

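```bash
python3 - <<'E'
from h import *
cv2.imwrite('pics/w6.png',snapshot('wrist')); a=cv2.imread('pics/s5.png');b=cv2.imread('pics/c5.png');w=cv2.imread('pics/w6.png')
cv2.imwrite('pics/b6.png',np.hstack([cv2.resize(a[0:70,270:390],None,fx=3,fy=3)[:210],cv2.resize(b[50:200,100:260],(300,210))]))
print(arm.read_ft_force(),arm.read_wrist_torque())
E
```

```text
[-0.851184    0.44707146 -0.9947502 ] [0.00751142 0.84912299 0.010177  ]
```

View pics/b6.png

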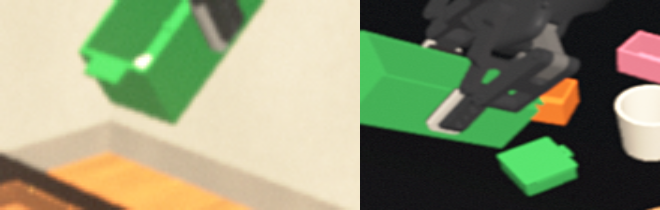

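View pics/w6.png

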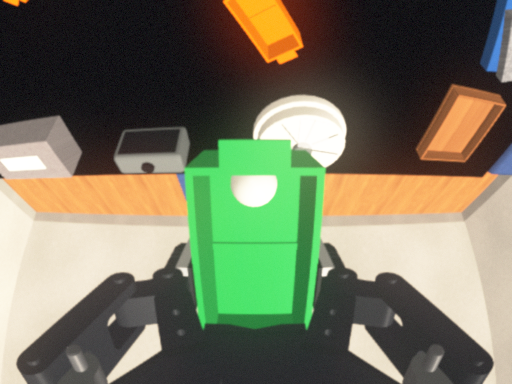

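The wrist view shows the lozenge at (255,190), in the front compartment against the end wall, past the divider at row 242. It held the tip for over 1 s. I'll use this picture to measure how the box sits in the hand.

```bash
python3 - <<'E'
from h import *
im=cv2.imread('pics/w6.png'); c=biggest(green(im),(255,270)).reshape(-1,2)
b=wcast(np.zeros(3),ori(0),c,-.0354)*1000
l=b[(abs(b[:,1])<8)]; print('tab front',np.sort(l[:,0])[:5].round(1))
l=b[(abs(abs(b[:,1])-19)<5)]; 
for s in(1,-1):
    t=b[(s*b[:,1]>14)&(s*b[:,1]<23)&(b[:,0]<-30)]; print('front rim',s,np.sort(t[:,0])[:5].round(1))
    t=b[(s*b[:,1]>18)&(b[:,0]>-45)&(b[:,0]<-20)]; f=np.polyfit(t[:,0],t[:,1],1); print('side',s,f,np.degrees(np.arctan(f[0])))
E
```

```text
tab front [-61.5 -61.5 -61.5 -61.5 -61.5]
front rim 1 [-56.6 -56.6 -56.6 -56.6 -56.6]
side 1 [-1.23055802e-03  2.48064912e+01] -0.07050574565665699
front rim -1 [-60.9 -60.5 -60.2 -59.8 -59.4]
side -1 [ 1.12234815e-02 -2.61520466e+01] 0.6430311208207472
```

```bash
python3 - <<'E'
from h import *
arm.line_to([.66,.07,.36],velocity=.025,ori=ori(-1.1,0))
arm.movep([.4703,.0704,.13],ori(-1.1,0)); 
arm.pause(.2)
print(arm.read_time(),arm.read_tool_pos(),arm.read_ft_force())
cv2.imwrite('pics/w7.png',snapshot('wrist'));cv2.imwrite('pics/s7.png',snapshot('side'));cv2.imwrite('pics/c7.png',snapshot('scene'))
a=cv2.imread('pics/s7.png')[90:250,160:340];b=cv2.imread('pics/c7.png')[100:260,180:360]
cv2.imwrite('pics/b7.png',cv2.resize(np.hstack([a,b]),None,fx=2.2,fy=2.2))
E
```

```text
13.675 [0.47171384 0.07051653 0.13058207] [-0.76543419 -0.30545702 -1.26230308]
```

View pics/b7.png

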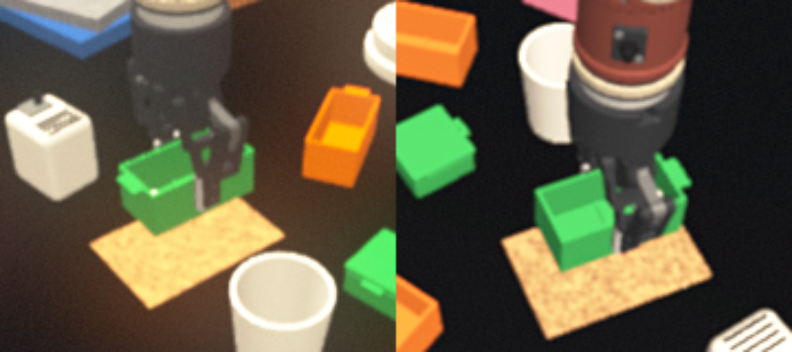

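View pics/w7.png

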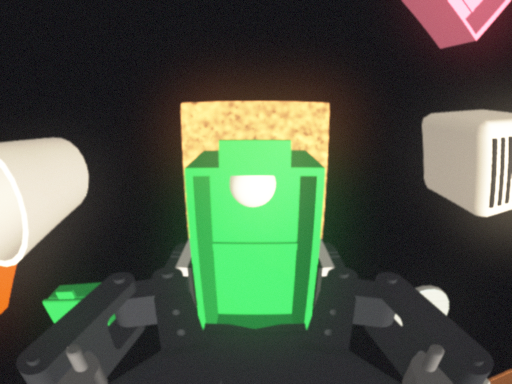

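The lozenge stays at (254,190), in the front compartment, and the box hangs level over the mat. Next: lower, check force, release.

```bash
python3 - <<'E'
from h import *
arm.line_to([.4700,.0704,.086],velocity=.05); arm.pause(.3)
print(arm.read_tool_pos(),arm.read_ft_force())
for z in (.0840,.0830,.0822):
    arm.line_to([.4700,.0704,z],velocity=.01); arm.pause(.15)
    f=arm.read_ft_force(); print(z,arm.read_tool_pos(),f)
    if f[2]>4: break
print(Ro.from_quat(arm.read_eef_rot()).as_euler('zyx',degrees=True),arm.read_time())
E
```

```text
[0.4700907  0.0704156  0.08619447] [-0.49425518 -0.38414981 -1.56657759]
0.084 [0.47001709 0.0703765  0.08398423] [ 0.46360819 -0.17284559 -1.46489196]
0.083 [0.47000505 0.07039427 0.08299988] [ 0.26287853  0.24130975 -0.95945344]
0.0822 [0.47010215 0.07041567 0.08234935] [ 0.01039991 -0.46277187  2.45512487]
[-89.03447191  88.89902234  89.03876574] 16.4583
```

```bash
python3 - <<'E'
from h import *
arm.move_gripper(0.75); arm.move_gripper(1.0)
arm.line_to([.4700,.0704,.17],velocity=.08)
arm.movep([.515,.0704,.30],ori(0)); arm.pause(.3)
p,q=arm.read_tool_pos(),arm.read_eef_rot(); im=snapshot('wrist'); cv2.imwrite('pics/w8.png',im)
for r in measure(im,p,q): print(r)
k=biggest(cv2.morphologyEx(green(im),cv2.MORPH_CLOSE,np.ones((3,3))),(253,125)).reshape(-1,2); b=wcast(p,q,k,.047)*1000
for s in (1,-1):
    t=b[(s*(b[:,1]-70)>20)&(abs(b[:,0]-470)<42)]; f=np.polyfit(t[:,0]-470,t[:,1],1); print(f[1],np.degrees(np.arctan(f[0])))
cv2.imwrite('pics/s8.png',snapshot('side'));cv2.imwrite('pics/c8.png',snapshot('scene'))
print(arm.read_time(),arm.read_opening())
a=cv2.imread('pics/s8.png')[110:270,160:340];bb=cv2.imread('pics/c8.png')[100:260,180:360]
o=cv2.resize(im[40:200,170:350],None,fx=1,fy=1)
cv2.imwrite('pics/b8.png',cv2.resize(np.hstack([a,bb,o]),None,fx=1.48,fy=1.48))
E
```

```text
(array([469.79342651,  70.29302216]), array([102.82345581, 152.4778595 ]), np.float32(-1.0340106))
(array([466.22741699,  69.82363129]), array([ 51.29383469, 113.03513336]), np.float32(-1.1541811))
94.89622310697582 -1.1740357057102033
44.65570717903183 -1.7703663635357032
19.4 0.9991327822113708
```

View pics/b8.png

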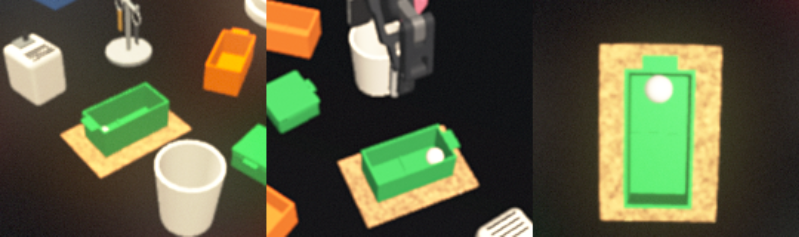

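The box is level on the mat and the lozenge is in the front compartment. The offset from the mat centre is about 1.5 mm and the yaw error is below 0.5°. The cup is where it was, so I'm handing in.

```bash
python3 - <<'E'
from h import *
from station import ticket
im={n:cv2.imread(f'pics/{n}0.png') for n in ('scene','side')}
d=cv2.absdiff(im['side'],cv2.imread('pics/s8.png'))[205:270,262:314]; print('cup diff side',d.mean())
print(ticket.finish_job(),arm.read_time())
E
```

```text
cup diff side 1.5162721893491125
the job is handed in; nothing more can be done
the job is handed in; nothing more can be done
```

The job is done and handed in at about 19.4 s of the 42 s allowed.

**What I did:** I gripped the box across its 52 mm width and lifted it. I carried it out to where the wrist could tilt, then tipped it 41° with the near end down. It stayed tipped for just over a second, and the wrist picture showed the lozenge roll into the front compartment. I then levelled it, set it back on the mat with light contact (about 4 N), let go and moved clear.

**Last checks:**
- **Lozenge:** it is in the front compartment, seen clearly in the scene and wrist views.
- **Box position:** its centre is about 1.4 mm in x and 0.6 mm in y from the mat's centre, close to the 2 mm calibration accuracy.
- **Box angle:** the rectangle fit puts it within about 0.1° of square with the mat. One long side fitted 0.7° off.
- **Cup:** the side picture of it is unchanged from the start.

**Disagreement:** early on, the side and scene cameras differed by about 6 mm in the mat's y position. I relied on the wrist camera instead, and a later scene view of the bare mat agreed with it to within about 2 mm. A later side-view fit of the mat failed because its mask took in other things, so I ignored it.

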